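# Twist the top cup off a locked stack and put it in the kit tray

## Task

Take the black top cup off the stack of bayonet cups by turning it anticlockwise (seen from above) while lifting it, stand it upright on the blue mat and let go of it. Fingers round its body do not fit into the kit tray, so take it again by its yellow tab and lower it, without dropping it, upright onto the yellow liner in the tray's empty cell. Never tip the cup over, and do not disturb the transformer and the heatsink in the other cells.

Things in the scene. Friction and masses are not known exactly. Their poses are not given: they have to be found in the camera images.
- cup_mid (a point): Centre of the loose top cup, on its axis, half-way up (30 mm over its underside). Black plastic, open at the top, 60 mm high, 70 g; the lowest 24 mm is a foot of 49 mm diameter, above it the body is 62 mm in diameter. z: up out of the mouth; x: from the axis to the yellow tab. The +y and -y sides of the body are free to grip for twisting: 36 mm of body show above the cup below.
- cup_pin (a point): Root of one of the cup's two yellow bayonet pins, 29 mm from the cup's axis on its +x side, 2.5 mm below cup_mid; the other pin is opposite (-x). The pins are 7 mm thick and reach radially to 38 mm from the axis.
- cup_tab (a point): Middle of the cup's upright yellow tab: 8 mm thick along the cup's x (radially), 24 mm wide along its y, standing 26 mm above the rim, its centre 29 mm from the axis on the +x side, above a pin. This point is 13 mm above the rim and 43 mm above cup_mid. Pinch it from above along the cup's x, one finger inside, one outside.
- cup: The same cup; origin on its axis at its underside, 30 mm below cup_mid, axes as there.
- stack_rim (a point): Centre of the rim of the cup below, 104 mm over the bench. The two lower cups are grey, fixed to a steel plate, 100 mm square, screwed to the bench. At the start the top cup's foot is inside this rim (24 mm deep, 3 mm side play), cup_mid is 6 mm above this point and the cup's x axis lies along this point's x axis. z is up.
- stack_hook (a point): Start of one of two green bayonet channels on that rim, 36 mm from the axis along stack_rim's +x, at rim height (the other is opposite). Channels cover -12 to +30 degrees, anticlockwise from above, reach 43 mm from the axis and 23 mm above the rim. A pin in one has 5 mm of play upward; the channel climbs 6 mm between 4 and 30 degrees.
- stack: The fixed lower stack; origin on its axis at bench height, axes as stack_rim. Turned anticlockwise by more than 36 degrees (48 is ample), the top cup's pins are out of the channels and it lifts straight off; a stop prevents clockwise turning. Nothing else holds it. Raise it 2 to 3 mm first, then along with the channel, and it turns with little force.
- mat_top (a point): Centre of the top of the blue set-down mat, 130 mm square, 2 mm thick, fixed on the bench.
- liner_top (a point): Centre of the top of the yellow liner, 86 mm square, 6 mm above the bench, fixed on the floor of the empty cell of the grey kit tray. The cell is 92 mm square inside, its sides along this point's x and y; the tray's walls rise 50 mm above this point.
- tray: Grey kit tray, 100 mm (x) by 292 mm (y), walls 4 mm thick and 56 mm high, fixed on the bench; origin at the centre of its underside. Three cells in a row, 96 mm apart along its y; any of them may be the empty one.
- transformer: Small yellow and grey mains transformer 28 x 36 x 32 mm in another cell of the tray; origin at the centre of its underside.
- heatsink: Finned metal heatsink 30 x 36 x 22 mm in the remaining cell; origin at the centre of its underside.
Mind the look-alikes: they are no part of the job. There is more than one size of the cup; the job needs the larger.

How it is judged:
On the way, in this order (a step that is already met when the one before it is completed fails the run):
1. the cup is off the stack: its underside is above the rim of the cup below (z of cup_mid in the frame of stack_rim above 0.032 m), for 0.05 s.
2. the cup stands upright on the blue mat, at rest and let go (horizontal distance between cup_mid and mat_top below 0.06 m and z of cup_mid in the frame of mat_top below 0.034 m and angle between cup_mid's own z axis and vertical below 0.1 rad and contact force between the fingers and cup below 0.05 N and linear speed of cup below 0.02 m/s), for 0.2 s.
3. the cup is lifted off the mat by its yellow tab (grasp point within 18 mm of the tab, seen from above; cup 30 mm up) (horizontal distance between the grasp point and cup_tab below 0.018 m and z of cup_mid in the frame of mat_top above 0.06 m and contact force between the fingers and cup above 0.2 N), for 0.1 s.
At the end, for the whole second after the job is handed in: The cup stands upright (within 0.1 rad) on the yellow liner in the empty cell, its axis within 25 mm of the liner's centre and its underside within 4 mm of the liner's height, at rest and released; transformer and heatsink lie within 20 mm of where they were (horizontal distance between cup_mid and liner_top below 0.025 m and z of cup_mid in the frame of liner_top between 0.026 and 0.034 m and angle between cup_mid's own z axis and vertical below 0.1 rad and linear speed of cup below 0.02 m/s and contact force between the fingers and cup below 0.05 N and distance of each of transformer, heatsink from where it was at the start of the episode below 0.02 m); the robot touches nothing.
It fails at once if the cup is tipped over (more than 0.7 rad) (angle between cup_mid's own z axis and vertical above 0.7 rad).
It fails at once if the cup is dropped: faster than 0.65 m/s while low over the mat or in the tray (linear speed of cup above 0.65 m/s and ((horizontal distance between cup_mid and liner_top below 0.06 m and z of cup_mid in the frame of liner_top below 0.06 m) or (horizontal distance between cup_mid and mat_top below 0.06 m and z of cup_mid in the frame of mat_top below 0.06 m))).
It fails at once if the transformer or the heatsink is knocked or lifted away (more than 30 mm) (distance of any of transformer, heatsink from where it was at the start of the episode above 0.03 m).
It also fails if it takes over 58 s, if anything falls off the work surface, if the arm or the gripper's body presses on something with over 40 N, if the wrist force passes 120 N, or if a joint passes its speed limit or range.

## Robot

A 7-joint arm with a two-finger parallel gripper is mounted at the origin on a cart in front of the work surface, level with it; the furniture and walls round the work are solid. World frame = base frame: x ahead of the robot, y to its left, z up, the work surface at z = 0. Lengths are in m, angles in rad, forces in N, time in s.
With the tool pointing down it reaches from about 0.4 to 0.85 m from the base axis. Payload 4.5 kg.
Tool frame: the origin (TCP) lies on the centre line of the jaws, within the pads' length; the fingertips stand 8 mm ahead of it and the grasp point (between the pads) lies 11 mm behind it; z points along the fingers, y is the line along which they close (so a half turn about z gives the same grasp; the last joint's range is limited). The gripper opens to 85 mm and grips with 20 to 120 N. Pads are 22 mm wide; open, the fingers measure 114 mm over their backs; the gripper's body (76 mm by 85 mm) begins 54 mm behind the grasp point. The pads swing forward as they close: fully open they stand 13 mm farther back than shut.
Start: joints at [-1.1, 0.689, -0.195, 1.565, 0.157, 0.902, -0.215], TCP at [0.264, 0.566, 0.239] pointing down, gripper open.
Joint ranges: [-3.01, 3.01], [-0.46, 2.08], [-1.47, 1.51], [0.13, 2.56], [-1, 4.14], [0.04, 2.09], [-2.66, 2.66]. Speed limits (rad/s): [2.57, 2.57, 3.14, 3.14, 3.14, 3.14, 3.14].

## Interface

Orientations are given as [roll, pitch, yaw] about the fixed x, y, z axes, in that order (R = Rz(yaw) Ry(pitch) Rx(roll)).
In Python, from workcell import monitor, viewer, order gives the robot as it stands.
- The arm moves only by the tool jog_arm, never from a script. Its argument "plan" is a list that holds one entry, the list of rows, each a list of 6 numbers: the shift along the tool's x, y, z in cm, then the turn, a rotation vector about the tool's x, y, z in rad. In form: [[[x, y, z, ax, ay, az], ...]]. A call has 1 to 12 rows; each row is the pose to reach, as a shift and turn from the pose commanded when the call began, along the tool's axes at that moment; what a row does not reach only later rows make up. A row lasts 1/12 s, in which the tool goes at most 41.7 mm and 7.16 degrees, less where a joint would pass 70% of its speed; a pose out of reach is approached as far as the arm can. A call with a gripper value outside its range is refused whole. "claw" is the opening, from -1 (shut) to 1 (fully open), so that 0 is half open, set as the call begins (left out, the last holds). The fingers move at their own pace and stop on an object; "force" is the grip in N (left out, the last holds). Time passes only in rows, so rows that repeat a pose let the fingers close. It gives the time, the measured TCP pose, the force, the opening and the grip force at its end, in the units of the state.
- monitor.read_state(): the state, without advancing time (a new reading comes with each control period).
- viewer.snapshot(name): name is "scene" or "top" or "wrist"; returns a dict with "color" (384x512x3 uint8, red, green, blue), "fov_y" (degrees; the focal length in pixels is half the picture's height over the tangent of half this angle, whatever the lens; pixels are square), "cx", "cy" (the principal point, pixels), "dist_coeffs" ([k1, k2, p1, p2, k3] as OpenCV has them; the pictures are not rectified), "R" (3x3) and "t" (3): a world point X has camera coordinates R X + t. Camera axes: x right, y down, z forward; pixel columns grow to the right and rows downward; lengths in m; the calibration is good to about 2 mm. A picture is of the moment at which its call begins. There is no depth.
- order.finish_job(): hands the job in; it is judged then, once.
The state is a dict: "clock": time; "q": joint angles; "joint_velocities": joint speeds; "effort": joint torques, N m; "tcp_pos": TCP position; "tcp_rot": TCP orientation; "contact_force": force on the tool from outside, world axes, zero at the start; "torque": the same for the moment, N m; "opening": opening from 0.0 (shut) to 1.0 (fully open); "finger_force": force on a finger pad.
Only numpy, scipy, OpenCV 4.12 (cv2) and the standard library are available. Lean on these libraries where they do the work, as an engineer would, in place of code of your own. Each camera call takes 0.05 s, during which the arm holds its last target. There are 200 camera calls.

## Working session

There is one attempt and no reset: what is moved stays moved. The work goes in short steps, Python scripts to look and compute and a tool call to move; the robot and the scene stay as the last step left them, time stands still between calls to the robot, and variables do not carry over. Pictures are saved under pics/ and viewed, at most 10 in all, crops included, and the job is handed in when it is done.

Besides the shell and the picture viewer there is one more tool, called after "Emit:" as name(argument=value, ...), one argument or row to a line, values as JSON. jog_arm: Moves the arm, as the interface text tells. Its arguments: {"type":"object","properties":{"plan":{"type":"array"},"claw":{"type":"number"},"force":{"type":"number"}},"required":["plan"]}

```bash
ls; mkdir -p pics
python3 - <<'E'
from workcell import monitor, viewer
import cv2, numpy as np, pickle
s=monitor.read_state(); print({k:np.round(v,3) for k,v in s.items()})
d={}
for n in("scene","top","wrist"):
    o=viewer.snapshot(n); d[n]=o; print(n,o["fov_y"],o["cx"],o["cy"],np.round(o["dist_coeffs"],3),np.round(-np.array(o["R"]).T@o["t"],3))
    print(np.round(o["R"],3).tolist())
pickle.dump(d,open("s0.pkl","wb"))
a=np.hstack([d["scene"]["color"],d["top"]["color"]])[:,:,::-1]
cv2.imwrite("pics/a.png",cv2.resize(d["top"]["color"][:,:,::-1],(800,600),interpolation=cv2.INTER_CUBIC))
cv2.imwrite("pics/b.png",cv2.resize(d["scene"]["color"][:,:,::-1],(800,600),interpolation=cv2.INTER_CUBIC))
E
```

```text
pics
{'clock': np.float64(0.0), 'q': array([-1.1  ,  0.69 , -0.195,  1.566,  0.157,  0.902, -0.215]), 'joint_velocities': array([-0.002,  0.001,  0.   , -0.001, -0.001, -0.002, -0.   ]), 'effort': array([-0.0000e+00, -5.3959e+01, -1.2670e+00, -1.5855e+01,  9.0000e-03,
        9.0000e-03, -0.0000e+00]), 'tcp_pos': array([0.264, 0.566, 0.238]), 'tcp_rot': array([-3.14 ,  0.   ,  2.705]), 'contact_force': array([ 0.084, -0.102,  0.007]), 'torque': array([0.005, 0.013, 0.065]), 'finger_force': np.float64(0.0), 'opening': np.float64(1.002)}
scene 52.13051068632686 259.33493656941465 192.3873196600431 [-0.01  0.    0.    0.    0.  ] [ 0.038 -0.481  0.807]
[[0.684, -0.73, -0.002], [-0.522, -0.487, -0.7], [0.51, 0.48, -0.714]]
top 51.73030058032547 252.3333148170683 189.14627380956202 [-0.052  0.     0.     0.     0.   ] [ 0.456 -0.029  0.948]
[[0.004, -1.0, 0.01], [-0.998, -0.005, -0.069], [0.069, -0.01, -0.998]]
wrist 62.677303262039274 255.3137333632305 196.5653028293784 [-0.085  0.     0.     0.     0.   ] [0.191 0.601 0.373]
[[0.423, 0.906, -0.002], [0.862, -0.401, 0.311], [0.281, -0.133, -0.95]]
```

View pics/a.png

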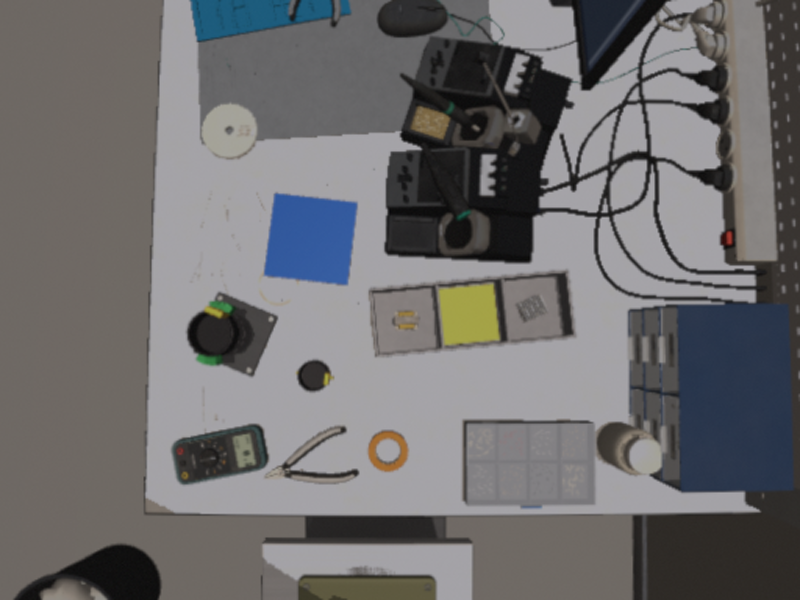

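View pics/b.png

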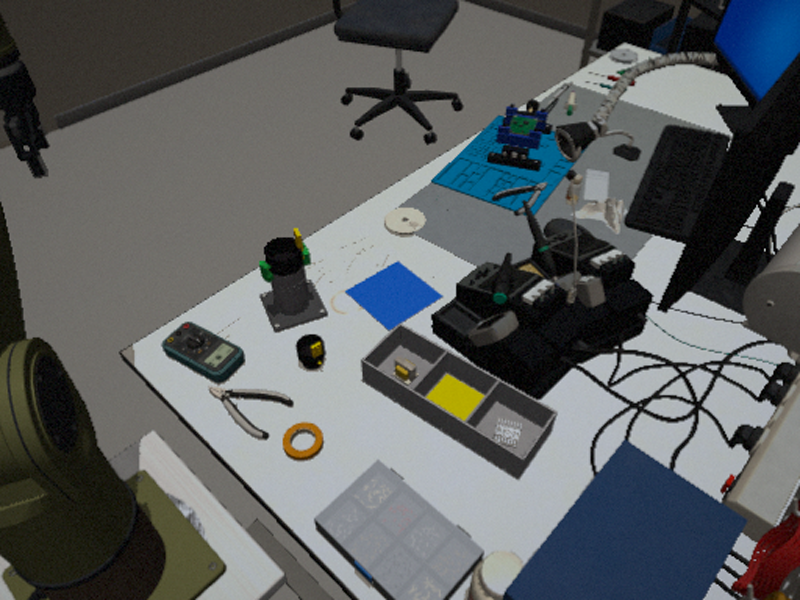

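The top view (800x600) shows the stack with the black cup at (215,333), its tab at (214,310) and the green channels around it. The mat is at (310,240), the empty middle cell with the yellow liner at (470,314), and the small look-alike cup at (314,376). The scene view agrees: stack at (287,260), mat at (393,295).

```bash
cat > h.py <<'E'
import numpy as np, cv2
from workcell import monitor, viewer
def cam(o):
    f=192/np.tan(np.radians(o["fov_y"]/2)); K=np.array([[f,0,o["cx"]],[0,f,o["cy"]],[0,0,1]])
    return K,np.array(o["dist_coeffs"],float),np.array(o["R"]),np.array(o["t"])
def ray(o,uv):
    K,D,R,t=cam(o); p=cv2.undistortPoints(np.array(uv,float).reshape(-1,1,2),K,D)[:,0]
    return -R.T@t, np.c_[p,np.ones(len(p))]@R
def plane(o,uv,z):
    c,d=ray(o,uv); return c+d*((z-c[2])/d[:,2])[:,None]
def tri(o1,p1,o2,p2):
    A=[];b=[]
    for o,p in((o1,p1),(o2,p2)):
        c,d=ray(o,[p]); d=d[0]/np.linalg.norm(d[0]); P=np.eye(3)-np.outer(d,d); A.append(P); b.append(P@c)
    x,r,*_=np.linalg.lstsq(np.vstack(A),np.hstack(b),rcond=None); return x,np.sqrt(r)
def proj(o,X):
    K,D,R,t=cam(o); return cv2.projectPoints(np.array(X,float).reshape(-1,1,3),cv2.Rodrigues(R)[0],t,K,D)[0][:,0]
H={"blue":((108,150,80),(122,255,255)),"yellow":((24,150,80),(34,255,255)),"green":((50,120,40),(80,255,255))}
def blobs(o,col,amin=8):
    m=cv2.inRange(cv2.cvtColor(o["color"],cv2.COLOR_RGB2HSV),*map(np.array,H[col]))
    cs=[c for c in cv2.findContours(m,cv2.RETR_EXTERNAL,cv2.CHAIN_APPROX_NONE)[0] if cv2.contourArea(c)>=amin]
    out=[]
    for c in sorted(cs,key=cv2.contourArea,reverse=True):
        k=np.zeros_like(m); cv2.drawContours(k,[c],-1,255,-1); y,x=np.nonzero(k&m)
        out.append(dict(c=(x.mean(),y.mean()),a=len(x),box=cv2.boundingRect(c),pts=c[:,0].astype(float)))
    return out
E
python3 - <<'E'
from h import *; import pickle
d=pickle.load(open("s0.pkl","rb"))
zs={"blue":.002,"yellow":.006,"green":.127}
for n in("top","scene","wrist"):
  for c in zs:
    for b in blobs(d[n],c)[:6]:
      r=""
      P=plane(d[n],b["pts"],zs[c])[:,:2]
      if b["a"]>300: q=cv2.minAreaRect(P.astype(np.float32)); r=[np.round(v,3) for v in q]
      print(n,c,np.round(b["c"],1),b["a"],np.round(plane(d[n],[b["c"]],zs[c])[0],3),r)
# tab by two views
T=[b for b in blobs(d["top"],"yellow") if abs(b["c"][0]-137)<15]; S=[b for b in blobs(d["scene"],"yellow") if abs(b["c"][0]-191)<15 and b["c"][1]<175]
if T and S: print("tab",tri(d["top"],T[0]["c"],d["scene"],S[0]["c"]))
E
```

```text
top blue [198.5 152.5] 2680 [0.61  0.092 0.002] [array([0.61 , 0.092]), array([0.126, 0.125]), np.float64(83.659)]
top yellow [136.9 199.3] 44 [0.496 0.237 0.006] 
top green [134.2 229.6] 68 [0.428 0.207 0.127] 
top green [142.8 196. ] 55 [0.498 0.19  0.127] 
top green [287.8  69.1] 18 [ 0.771 -0.112  0.127] 
scene blue [251.6 188.4] 1256 [0.61  0.088 0.002] [array([0.612, 0.09 ]), array([0.127, 0.128]), np.float64(83.896)]
scene blue [473.7  21.3] 955 [2.237e+00 9.700e-02 2.000e-03] [array([2.201, 0.08 ]), array([0.798, 0.151]), np.float64(18.55)]
scene blue [377.8 328.2] 181 [ 0.489 -0.405  0.002] 
scene blue [389.7 317.3] 102 [ 0.529 -0.411  0.002] 
scene blue [365.9 336.1] 52 [ 0.456 -0.396  0.002] 
scene yellow [291.  253.6] 573 [ 0.509 -0.145  0.006] [array([ 0.509, -0.144]), array([0.059, 0.072]), np.float64(6.487)]
scene yellow [202.1 221.2] 22 [0.428 0.096 0.006] 
scene yellow [189.6 148.4] 19 [0.602 0.357 0.006] 
scene green [333.9  79.7] 128 [1.086 0.157 0.127] 
scene green [169.9 173.1] 72 [0.419 0.191 0.127] 
scene green [195.2 162.8] 37 [0.488 0.174 0.127] 
tab (array([0.48990458, 0.19145039, 0.16489994]), array([0.0006955]))
```

Emit:
jog_arm(
  plan=[
    [[-10,-7.5,-2,0,0,-0.05],[-33.6,-24.9,-5,0,0,-0.19],[-33.6,-24.9,-5,0,0,-0.19],[-33.6,-24.9,-5,0,0,-0.19],[-33.6,-24.9,-5,0,0,-0.19],[-33.6,-24.9,-5,0,0,-0.19],[-33.6,-24.9,-5,0,0,-0.19],[-33.6,-24.9,-5,0,0,-0.19],[-33.6,-24.9,-5,0,0,-0.19],[-33.6,-24.9,-5,0,0,-0.19],[-33.6,-24.9,-5,0,0,-0.19],[-33.6,-24.9,-5,0,0,-0.19]],
  ],
  claw=1,
)

```text
clock: 1.15
tcp_pos: [0.4652, 0.1948, 0.2893]
tcp_rot: [-3.14, 0.001, 2.887]
contact_force: [-0.7, 0.1, 0.1]
opening: 0.999
finger_force: 0.0
```

```bash
cat >> h.py <<'E'
from scipy.spatial.transform import Rotation as Ro
def delta(p,yaw):
    """tool-frame shift (cm) and z turn (rad) to world TCP p, tool down with given yaw"""
    s=monitor.read_state(); R=Ro.from_euler("xyz",s["tcp_rot"]); G=Ro.from_euler("xyz",[np.pi,0,yaw])
    return np.round(100*R.inv().apply(np.array(p)-s["tcp_pos"]),2),np.round((R.inv()*G).as_rotvec(),3)
E
python3 - <<'E'
from h import *; import pickle
s=monitor.read_state(); print(s["clock"],s["tcp_pos"],s["tcp_rot"],s["q"])
o=viewer.snapshot("wrist"); pickle.dump(o,open("w1.pkl","wb"))
cv2.imwrite("pics/c.png",o["color"][:,:,::-1])
for c in("yellow","green"):
  for b in blobs(o,c)[:5]: print(c,np.round(b["c"],1),b["a"],b["box"],plane(o,[b["c"]],.127)[0].round(4))
t=viewer.snapshot("top"); H["yellow"]=((22,110,60),(36,255,255))
d=pickle.load(open("s0.pkl","rb"))["top"]
for b in blobs(d,"yellow")[:3]: print(np.round(b["c"],1),b["a"],[np.round(v,3) for v in cv2.minAreaRect(plane(d,b["pts"],.006)[:,:2].astype(np.float32))])
print(cv2.cvtColor(d["color"],cv2.COLOR_RGB2HSV)[201,301])
E
```

```text
1.15 [0.46521005 0.19478255 0.28926336] [-3.14022802e+00  1.08208599e-03  2.88706799e+00] [-0.29252307  0.47326102 -0.29973369  1.85432505  0.18389855  0.84097343
  0.63189292]
yellow [ 35.1 250.8] 317 (21, 236, 32, 27) [ 0.4815 -0.0609  0.127 ]
[300.  200.7] 1242 [array([ 0.495, -0.152]), array([0.084, 0.084]), np.float64(5.84)]
[137.3 199.5] 66 [array([0.495, 0.234]), array([0.034, 0.012]), np.float64(68.757)]
[208.6 241.5] 28 [array([0.397, 0.065]), array([0.012, 0.016]), np.float64(53.442)]
[ 30 145 164]
```

View pics/c.png

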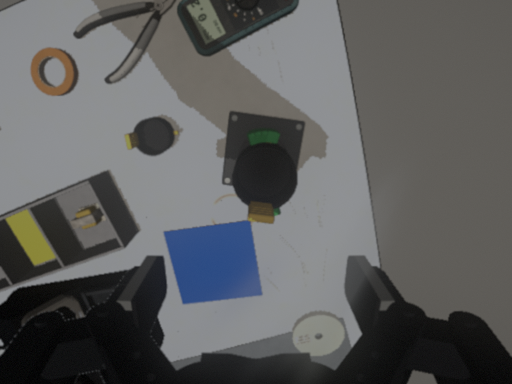

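The wrist view shows the black cup body at (265,176), its tab (orange-brown in shade) at (261,212), green channels at (263,138) and (276,211), the mat at (212,262) and the plate around it.

Run:
```python
from h import *; import pickle
o=pickle.load(open("w1.pkl","rb")); hsv=cv2.cvtColor(o["color"],cv2.COLOR_RGB2HSV)
print(hsv[206:220:4,262],hsv[138,263],hsv[176,265],hsv[130,240],hsv[150,245])
def comp(lo,hi,seed,r=60):
    m=cv2.inRange(hsv,np.array(lo),np.array(hi)); k=np.zeros_like(m); cv2.circle(k,seed,r,255,-1); m&=k
    n,l,st,c=cv2.connectedComponentsWithStats(m)
    return m,[(st[i].tolist(),c[i].round(1)) for i in range(1,n) if st[i,4]>8]
for n,lo,hi in(("tab",(10,110,50),(34,255,255)),("green",(50,80,20),(85,255,255))):
    m,c=comp(lo,hi,(265,178)); print(n,c)
    for st,ct in c: print(plane(o,[ct],.127)[0].round(4),plane(o,[ct],.153)[0].round(4),plane(o,[ct],.166)[0].round(4))
m=cv2.inRange(hsv,np.array((0,0,0)),np.array((180,255,32))); k=np.zeros_like(m); cv2.circle(k,(265,177),45,255,-1); m&=k
m=cv2.morphologyEx(m,cv2.MORPH_OPEN,np.ones((9,9)))
c=max(cv2.findContours(m,0,1)[0],key=cv2.contourArea); print(cv2.minEnclosingCircle(c),cv2.boundingRect(c),cv2.contourArea(c))
print("rim centre by circle", plane(o,[cv2.minEnclosingCircle(c)[0]],.14)[0])
P=plane(o,c[:,0],.14)[:,:2].astype(np.float32); print(cv2.fitEllipse(P))
cv2.imwrite("pics/d.png",cv2.resize(np.hstack([o["color"][90:240,190:340,::-1],cv2.merge([m,m,m])[90:240,190:340]]),(800,400)))
```

```text
[[ 19  95  67]
 [ 20 109  82]
 [ 20  99  77]
 [ 21 130 114]] [ 65 120  70] [90  8 32] [30  5 48] [30  9 30]
tab [([248, 214, 25, 9, 166], array([260.3, 217.7]))]
[0.5045 0.1901 0.127 ] [0.4942 0.1924 0.153 ] [0.4891 0.1935 0.166 ]
green [([248, 130, 32, 15, 381], array([263.1, 136.6])), ([274, 208, 5, 7, 28], array([276. , 211.5]))]
[0.4263 0.2128 0.127 ] [0.4228 0.213  0.153 ] [0.4211 0.2132 0.166 ]
[0.502  0.2071 0.127 ] [0.4919 0.2078 0.153 ] [0.4869 0.2082 0.166 ]
((269.5, 154.0), 11.10190200805664) (263, 145, 15, 19) 212.5
rim centre by circle [0.4412374  0.21467088 0.14      ]
((0.44219550490379333, 0.2151942104101181), (0.013081480748951435, 0.018547987565398216), 58.18268585205078)
```

View pics/d.png

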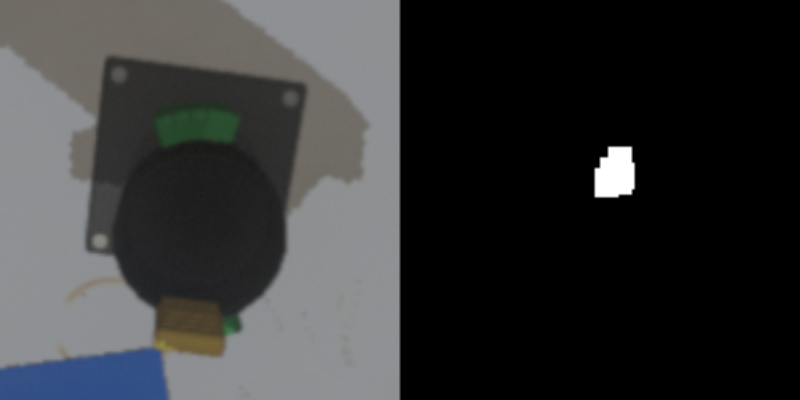

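The crop shows the cup rim centred at image px (265,175.5), radius 32.6 px. The tab's bright top face is at (261,219), and its darker inner face lies just above that.

Run:
```python
from h import *; import pickle
o=pickle.load(open("w1.pkl","rb"))
a=plane(o,[(265,175.5)],.14)[0]; b=plane(o,[(261.2,219)],.166)[0]
print(a,b,b-a,np.linalg.norm((b-a)[:2]),np.degrees(np.arctan2(*(b-a)[1::-1])))
e=plane(o,[(265-32.6,175.5),(265+32.6,175.5),(265,175.5-32.6)],.14); print(np.linalg.norm(e[0]-e[1]))
# plate edges directions (crop px)
p=plane(o,np.array([(108,58),(306,86),(87,248)])/2.667+[190,90],.006); print(p,[np.degrees(np.arctan2(*v[1::-1])) for v in(p[1]-p[0],p[2]-p[0])],np.linalg.norm(p[1]-p[0]))
g=plane(o,[(263.1,136.6)],.127)[0]; v=a-g; print("green dir-9:",np.degrees(np.arctan2(v[1],v[0]))-9,np.linalg.norm(v[:2]))
yaw=np.pi+np.arctan2(*(b-a)[1::-1]); print(yaw,delta([a[0],a[1],.15],yaw))
```

```text
[0.45972009 0.20584102 0.14      ] [0.49048917 0.19398177 0.166     ] [ 0.03076909 -0.01185925  0.026     ] 0.03297542343713249 -21.078039829660167
0.06041514716002507
[[0.40055224 0.17867402 0.006     ]
 [0.43750809 0.26852813 0.006     ]
 [0.48956959 0.14212667 0.006     ]] [np.float64(67.64326216247095), np.float64(-22.321305581235)] 0.0971570652876307
green dir-9: -20.676890401695292 0.034174245589487555
2.7737114586957183 (array([ 0.46,  0.54, 13.92]), array([ 0.001, -0.001,  0.122]))
```

Emit:
jog_arm(
  plan=[
    [[0.35,0.55,4,0,0,0.12],[0.35,0.55,8,0,0,0.12],[0.35,0.55,11,0,0,0.12],[0.35,0.55,13,0,0,0.12],[0.35,0.55,13.9,0,0,0.12],[0.35,0.55,13.9,0,0,0.12],[0.35,0.55,13.9,0,0,0.12]],
  ],
)

```text
clock: 1.83
tcp_pos: [0.4611, 0.2063, 0.1506]
tcp_rot: [3.141, -0.0, 2.777]
contact_force: [-0.4, 0.4, 0.5]
opening: 1.001
finger_force: 0.0
```

Run:
```python
from h import *
s=monitor.read_state(); print(s["tcp_pos"],s["tcp_rot"]); print(delta([.4615,.205,.114],2.767))
o=viewer.snapshot("wrist"); cv2.imwrite("pics/e.png",o["color"][:,:,::-1])
print(proj(o,[[.4615,.205,.14]]))
s=monitor.read_state(); print(s["tcp_pos"],s["tcp_rot"])
```

```text
[0.46113458 0.2063439  0.15062277] [ 3.14079569e+00 -3.50741139e-04  2.77711650e+00]
(array([-0.08, -0.12,  3.66]), array([ 0.001, -0.   ,  0.01 ]))
[[252.11545182 258.90748027]]
[0.46178473 0.20620094 0.15128236] [3.13967876e+00 8.92735767e-04 2.77637666e+00]
```

View pics/e.png

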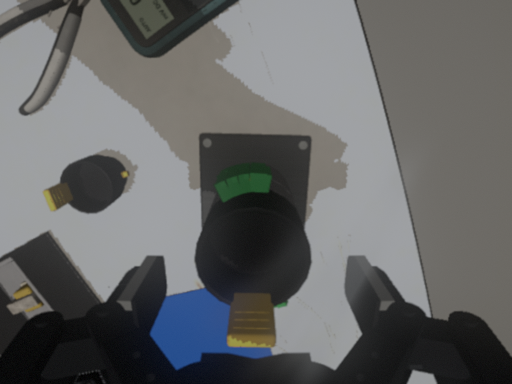

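The wrist view shows the cup rim centred at about (253,250), midway between the fingertips (155 and 355). The tab is at (252,322), in line with the gripper.

Emit:
jog_arm(
  plan=[
    [[-0.05,-0.1,2,0,0,0.01],[-0.05,-0.1,4.1,0,0,0.01],[-0.05,-0.1,4.1,0,0,0.01],[-0.05,-0.1,4.1,0,0,0.01]],
  ],
)

```text
clock: 2.22
tcp_pos: [0.4617, 0.204, 0.1101]
tcp_rot: [3.141, 0.0, 2.765]
contact_force: [0.7, -0.3, 0.8]
opening: 0.997
finger_force: 0.0
```

Emit:
jog_arm(
  plan=[
    [[0,0,0,0,0,0],[0,0,0,0,0,0],[0,0,0,0,0,0],[0,0,0,0,0,0],[0,0,0,0,0,0],[0,0,0,0,0,0],[0,0,0,0,0,0],[0,0,0,0,0,0]],
  ],
  claw=-0.2,
  force=40,
)

```text
clock: 2.88
tcp_pos: [0.4625, 0.2042, 0.1109]
tcp_rot: [3.139, 0.002, 2.765]
contact_force: [0.2, 0.5, 7.5]
opening: 0.697
finger_force: 42.4
```

Emit:
jog_arm(
  plan=[
    [[0,0,-0.1,0,0,0],[0,0,-0.2,0,0,0],[0,0,-0.25,0,0,0],[0,0,-0.25,0,0,-0.07],[0,0,-0.3,0,0,-0.12],[0,0,-0.34,0,0,-0.17],[0,0,-0.34,0,0,-0.17]],
  ],
)

```text
clock: 3.47
tcp_pos: [0.4616, 0.2036, 0.1128]
tcp_rot: [3.141, -0.0, 2.936]
contact_force: [-0.3, -0.1, 0.4]
opening: 0.701
finger_force: 43.2
```

Emit:
jog_arm(
  plan=[
    [[0,0,-0.09,0,0,-0.06],[0,0,-0.18,0,0,-0.12],[0,0,-0.27,0,0,-0.18],[0,0,-0.36,0,0,-0.24],[0,0,-0.45,0,0,-0.3],[0,0,-0.52,0,0,-0.36],[0,0,-0.54,0,0,-0.43],[0,0,-0.54,0,0,-0.5],[0,0,-0.54,0,0,-0.58],[0,0,-0.54,0,0,-0.67],[0,0,-0.54,0,0,-0.67]],
  ],
)

```text
clock: 4.38
tcp_pos: [0.4616, 0.2033, 0.118]
tcp_rot: [3.142, -0.0, -2.678]
contact_force: [0.4, -0.5, -0.6]
opening: 0.7
finger_force: 43.2
```

Emit:
jog_arm(
  plan=[
    [[0,0,-1,0,0,0],[0,0,-3,0,0,0],[0,0,-5.5,0,0,0],[0,0,-7.5,0,0,0],[0,0,-8.5,0,0,0],[0,0,-8.5,0,0,0]],
  ],
)

```text
clock: 4.88
tcp_pos: [0.4626, 0.2043, 0.2049]
tcp_rot: [3.141, 0.004, -2.681]
contact_force: [-0.2, 0.2, -1.2]
opening: 0.704
finger_force: 44.3
```

Run:
```python
from h import *; import pickle
s=monitor.read_state(); print(s["clock"],s["tcp_pos"],s["tcp_rot"],s["q"],s["opening"])
for y in (-2.678,2.77,3.14): print(y,delta([.611,.091,.12],y))
o=viewer.snapshot("wrist"); t=viewer.snapshot("top"); pickle.dump((o,t),open("w2.pkl","wb"))
cv2.imwrite("pics/f.png",np.hstack([o["color"],t["color"]])[:,:,::-1][:,:800])
```

```text
4.8833 [0.46257512 0.20427582 0.20485762] [ 3.14139382  0.00394874 -2.68093504] [-0.19148181  0.620669   -0.50451242  1.95211687  0.46413016  0.68010029
  1.04776354] 0.7037814535121394
-2.678 (array([ -8.23, -16.75,   8.51]), array([ 0.   ,  0.004, -0.003]))
2.77 (array([ -8.23, -16.75,   8.51]), array([0.002, 0.004, 0.832]))
3.14 (array([ -8.23, -16.75,   8.51]), array([0.001, 0.004, 0.462]))
```

View pics/f.png

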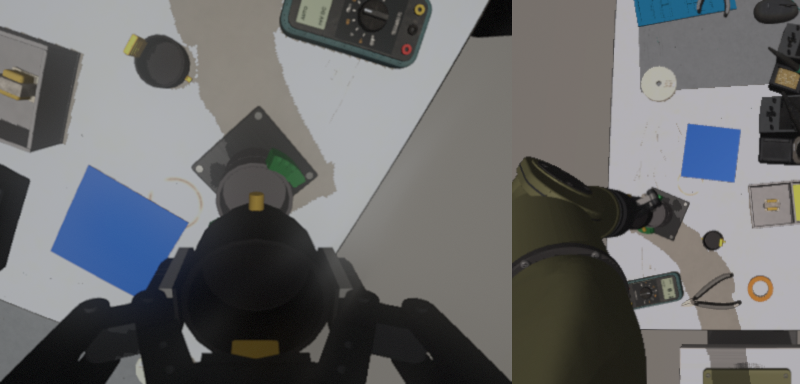

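The cup is held between the pads: rim at (255,265), tab at (255,348) under the gripper. The mat is at (118,232) and the stack below is clear.

Emit:
jog_arm(
  plan=[
    [[-1,-2,0,0,0,0],[-2.5,-4.5,0,0,0,0],[-4,-7.5,0,0,0,0],[-5.5,-10.5,0,0,0,0],[-6.8,-13.2,2,0,0,0],[-7.7,-15.1,5,0,0,0],[-8.1,-16,8,0,0,0],[-8.1,-16,10,0,0,0],[-8.1,-16,11,0,0,0],[-8.1,-16,11,0,0,0]],
  ],
)

```text
clock: 5.82
tcp_pos: [0.6027, 0.0963, 0.0893]
tcp_rot: [3.14, -0.007, -2.678]
contact_force: [0.2, 0.8, -0.1]
opening: 0.704
finger_force: 44.3
```

Run:
```python
from h import *; import pickle
s=monitor.read_state(); print(s["clock"],s["tcp_pos"],s["tcp_rot"],s["q"],s["opening"])
print(delta([.607,.097,.036],-2.678))
```

```text
5.8167 [0.60267194 0.09631214 0.08932238] [ 3.1398179  -0.00712712 -2.67796245] [ 0.00868407  0.90330041 -0.43996525  1.70777805  0.56901228  0.66885992
  1.29189835] 0.7038740646395325
(array([-0.46, -0.14,  5.33]), array([ 0.002, -0.007,  0.   ]))
```

Emit:
jog_arm(
  plan=[
    [[0,0,1.5,0,0,0],[0,0,3,0,0,0],[0,0,4.2,0,0,0],[0,0,5,0,0,0],[0,0,5.2,0,0,0],[0,0,5.2,0,0,0],[0,0,5.2,0,0,0]],
  ],
)

```text
clock: 6.4
tcp_pos: [0.6059, 0.0971, 0.0417]
tcp_rot: [-3.142, 0.001, -2.678]
contact_force: [-0.5, 0.9, -0.1]
opening: 0.701
finger_force: 44.3
```

Emit:
jog_arm(
  plan=[
    [[0,0,0.2,0,0,0],[0,0,0.4,0,0,0],[0,0,0.6,0,0,0],[0,0,0.7,0,0,0],[0,0,0.7,0,0,0],[0,0,0.7,0,0,0]],
  ],
)

```text
clock: 6.9
tcp_pos: [0.6055, 0.0967, 0.034]
tcp_rot: [3.142, -0.0, -2.678]
contact_force: [0.6, 0.6, -0.3]
opening: 0.702
finger_force: 44.3
```

Emit:
jog_arm(
  plan=[
    [[0,0,0.1,0,0,0],[0,0,0.2,0,0,0],[0,0,0.25,0,0,0],[0,0,0.25,0,0,0]],
  ],
)

```text
clock: 7.23
tcp_pos: [0.6057, 0.0968, 0.0329]
tcp_rot: [-3.141, 0.001, -2.678]
contact_force: [-1.5, -1.3, 10.3]
opening: 0.701
finger_force: 45.6
```

Emit:
jog_arm(
  plan=[
    [[0,0,-0.1,0,0,0],[0,0,-0.1,0,0,0],[0,0,-0.1,0,0,0],[0,0,-0.1,0,0,0],[0,0,-0.1,0,0,0],[0,0,-0.1,0,0,0]],
  ],
  claw=1,
)

```text
clock: 7.73
tcp_pos: [0.6055, 0.0967, 0.0324]
tcp_rot: [3.141, -0.0, -2.678]
contact_force: [-0.1, -0.6, -0.4]
opening: 1.003
finger_force: 0.0
```

Emit:
jog_arm(
  plan=[
    [[0,0,-1,0,0,0],[0,0,-3,0,0,0],[0,0,-6,0,0,0],[0,0,-9,0,0,0],[0,0,-12,0,0,0],[0,0,-14,0,0,0],[0,0,-14,0,0,0]],
  ],
)

```text
clock: 8.32
tcp_pos: [0.6083, 0.098, 0.1781]
tcp_rot: [-3.14, 0.009, -2.679]
contact_force: [0.4, 0.9, 1.0]
opening: 0.996
finger_force: 0.0
```

Run:
```python
from h import *; import pickle
s=monitor.read_state(); print(s["clock"],s["tcp_pos"],s["tcp_rot"],s["q"],s["opening"])
o=viewer.snapshot("wrist"); pickle.dump(o,open("w3.pkl","wb"))
print(proj(o,[[.606,.097,.062],[.606+.029*np.cos(.463),.097+.029*np.sin(.463),.088]]))
cv2.imwrite("pics/g.png",cv2.resize(o["color"][:,:,::-1],(800,600),interpolation=cv2.INTER_CUBIC))
```

```text
8.3167 [0.60834786 0.09800102 0.17812192] [-3.14013313  0.0092097  -2.6786295 ] [ 0.04816991  0.78672907 -0.51288066  1.65219679  0.49310505  0.82475929
  1.35713217] 0.9955171547365428
[[254.66174419 190.25366552]
 [254.55745957 235.65175779]]
```

View pics/g.png

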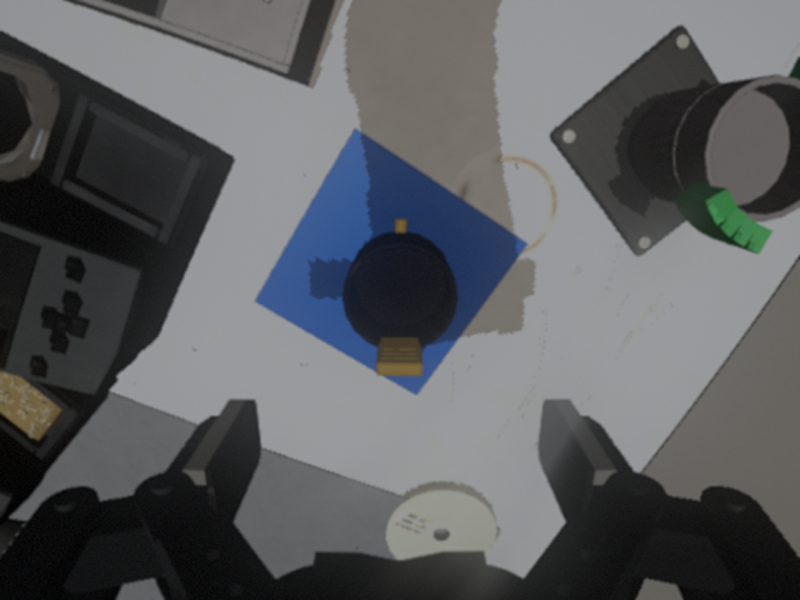

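The cup stands upright near the mat's middle. Its rim is centred at (400,290) and the tab's top face is at (400,370), within 2 px of the prediction.

Run:
```python
from h import *; import pickle
o=pickle.load(open("w3.pkl","rb"))
b=plane(o,[np.array((400,368))/1.5625],.088)[0]; print(b)
print(delta([b[0],b[1],.14],2.034))
```

```text
[0.63134037 0.11090979 0.088     ]
(array([-2.75,  0.14,  3.59]), array([0.004, 0.005, 1.571]))
```

Emit:
jog_arm(
  plan=[
    [[-0.7,0,0,0,0,0.12],[-1.4,0,0,0,0,0.24],[-2,0.1,0,0,0,0.36],[-2.5,0.1,0,0,0,0.48],[-2.75,0.14,0,0,0,0.6],[-2.75,0.14,0,0,0,0.72],[-2.75,0.14,0,0,0,0.84],[-2.75,0.14,0,0,0,0.96],[-2.75,0.14,0,0,0,1.08],[-2.75,0.14,0,0,0,1.2],[-2.75,0.14,0,0,0,1.32],[-2.75,0.14,0,0,0,1.44]],
  ],
  claw=-0.06,
)

```text
clock: 9.37
tcp_pos: [0.6285, 0.11, 0.1715]
tcp_rot: [-3.139, -0.001, 2.159]
contact_force: [-0.6, 0.2, 0.3]
opening: 0.466
finger_force: 0.0
```

Emit:
jog_arm(
  plan=[
    [[0,0,0.5,0,0,0.07],[0,0,1.5,0,0,0.13],[0,0,2.5,0,0,0.13],[0,0,3.5,0,0,0.13],[0,0,3.5,0,0,0.13],[0,0,3.5,0,0,0.13]],
  ],
)

```text
clock: 9.87
tcp_pos: [0.6287, 0.1101, 0.1364]
tcp_rot: [-3.139, -0.001, 2.036]
contact_force: [0.1, 0.1, -0.3]
opening: 0.471
finger_force: 0.0
```

Run:
```python
from h import *; import pickle
o=viewer.snapshot("wrist"); pickle.dump(o,open("w4.pkl","wb"))
s=monitor.read_state(); print(s["clock"],s["tcp_pos"],s["tcp_rot"],s["q"],s["opening"])
print(delta([.6313,.1105,.072],2.034),proj(o,[[.6313,.1105,.088]]))
cv2.imwrite("pics/h.png",cv2.resize(o["color"][:,:,::-1],(800,600),interpolation=cv2.INTER_CUBIC))
```

```text
9.9167 [0.62934026 0.11017225 0.13718302] [-3.14093588e+00 -3.90490598e-04  2.03551968e+00] [-0.20808805  0.83013556 -0.06883478  1.61109793  0.07814639  0.70377233
  0.15048059] 0.4693712264154574
(array([-0.06,  0.19,  6.52]), array([-0.001, -0.   ,  0.002])) [[259.65652278 229.35483209]]
```

View pics/h.png

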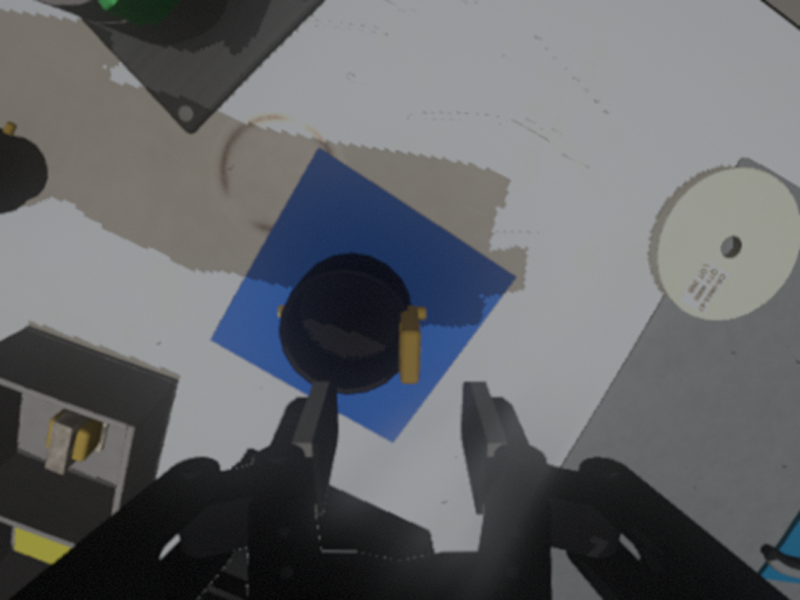

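The tab top is at (410,360), between the fingers at 325 and 475, with the cup at (347,322). It is aligned for a pinch after a 2 mm shift.

Emit:
jog_arm(
  plan=[
    [[0,0.2,1.5,0,0,0],[0,0.22,3.5,0,0,0],[0,0.22,5,0,0,0],[0,0.22,6,0,0,0],[0,0.22,6.5,0,0,0],[0,0.22,6.5,0,0,0],[0,0.22,6.5,0,0,0]],
  ],
)

```text
clock: 10.5
tcp_pos: [0.6318, 0.1113, 0.0728]
tcp_rot: [3.141, 0.0, 2.035]
contact_force: [0.2, -0.5, -0.1]
opening: 0.471
finger_force: 0.0
```

Emit:
jog_arm(
  plan=[
    [[0,0,0,0,0,0],[0,0,0,0,0,0],[0,0,0,0,0,0],[0,0,0,0,0,0],[0,0,0,0,0,0],[0,0,0,0,0,0],[0,0,0,0,0,0]],
  ],
  claw=-1,
  force=40,
)

```text
clock: 11.08
tcp_pos: [0.6322, 0.1115, 0.0733]
tcp_rot: [3.14, 0.0, 2.035]
contact_force: [0.7, 0.9, 4.4]
opening: 0.084
finger_force: 43.1
```

Emit:
jog_arm(
  plan=[
    [[0,0,-0.5,0,0,0],[0,0,-2,0,0,0],[0,0,-4,0,0,0],[0,0,-6,0,0,0],[0,0,-8,0,0,0],[0,0,-9.5,0,0,0],[0,0,-10,0,0,0],[0,0,-10,0,0,0]],
  ],
)

```text
clock: 11.75
tcp_pos: [0.632, 0.1112, 0.1737]
tcp_rot: [3.14, 0.0, 2.035]
contact_force: [-0.7, -0.1, -1.3]
opening: 0.084
finger_force: 42.4
```

Run:
```python
from h import *; import pickle
s=monitor.read_state(); print(s["clock"],s["tcp_pos"],s["tcp_rot"],s["q"],s["opening"],s["finger_force"])
L=np.array([.495,-.152])
for y in (2.034,1.6,1.2):
    # cup x direction = tool +y or -y: in pose yaw=2.034 cup x angle=.463 = yaw-pi/2
    a=y-np.pi/2; p=L+.029*np.array([np.cos(a),np.sin(a)]); print(y,p,delta([*p,.17],y))
o=viewer.snapshot("wrist"); pickle.dump(o,open("w5.pkl","wb")); cv2.imwrite("pics/i.png",o["color"][:,:,::-1])
```

```text
11.75 [0.6319794 0.1112438 0.1737396] [3.13965335e+00 4.60332159e-04 2.03459550e+00] [-0.20755575  0.78445625 -0.07137956  1.57952217  0.07191055  0.77818783
  0.15452384] 0.08416873320039076 42.41912662982941
2.034 [ 0.52094414 -0.13904232] (array([-17.42, -21.13,   0.34]), array([0.002, 0.   , 0.001]))
1.6 [ 0.52398763 -0.15115321] (array([-18.64, -21.4 ,   0.34]), array([0.002, 0.   , 0.435]))
1.2 [ 0.52202913 -0.16250837] (array([-19.56, -22.08,   0.34]), array([ 0.002, -0.   ,  0.835]))
```

View pics/i.png

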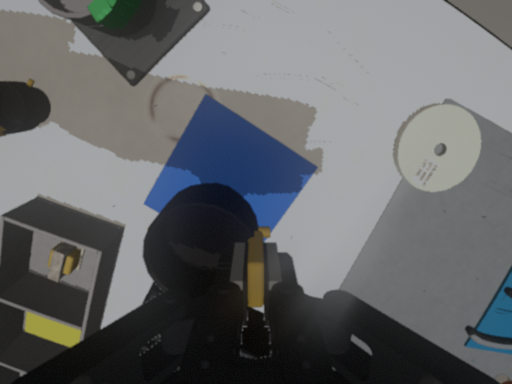

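The cup hangs upright from the tab: cup rim at (205,240), tab pinched at (255,265). Next I go over the tray, keeping clear of the soldering station.

Emit:
jog_arm(
  plan=[
    [[0,-1.5,0,0,0,0],[0,-4,0,0,0,0],[0,-7,0,0,0,0],[-0.5,-10,0,0,0,0],[-2.5,-12.5,0,0,0,0],[-5,-14.2,0,0,0,0],[-8,-15.9,0,0,0,0],[-11,-17.5,0,0,0,0],[-14,-19.2,0,0,0,0],[-16.2,-20.4,0,0,0,0],[-17.2,-21,0,0,0,0],[-17.4,-21.1,0,0,0,0]],
  ],
)

```text
clock: 12.8
tcp_pos: [0.5191, -0.1419, 0.1714]
tcp_rot: [-3.139, -0.0, 2.03]
contact_force: [-0.3, 1.1, -0.3]
opening: 0.083
finger_force: 42.4
```

Run:
```python
from h import *; import pickle
H["yellow"]=((22,110,60),(36,255,255))
o=viewer.snapshot("wrist"); t=viewer.snapshot("top"); sc=viewer.snapshot("scene"); pickle.dump((o,t,sc),open("w6.pkl","wb"))
s=monitor.read_state(); print(s["clock"],s["tcp_pos"],s["tcp_rot"],s["q"],s["opening"],s["contact_force"])
print(delta([.5209,-.139,.09],2.034))
print("liner corners pred", proj(o,[[.495,-.152,.006]]))
a=np.hstack([o["color"],sc["color"][100:484,150:438]]); cv2.imwrite("pics/j.png",np.hstack([o["color"],sc["color"][:,140:420]])[:,:,::-1])
```

```text
12.95 [ 0.52063252 -0.13654108  0.1720172 ] [ 3.14144180e+00 -2.20660034e-03  2.03702909e+00] [ 0.25017727  0.67248346 -0.12843714  1.89576958  0.14195109  0.5831584
  0.49689916] 0.081183726079836 [-0.13596299  0.92221556  0.02861346]
(array([-0.25, -0.09,  8.2 ]), array([ 0.   , -0.002,  0.003]))
liner corners pred [[229.36640011 178.14081455]]Traceback (most recent call last):
  File "<stdin>", line 7, in <module>
    return _nx.concatenate(arrs, 1, dtype=dtype, casting=casting)
           ~~~~~~~~~~~~~~~^^^^^^^^^^^^^^^^^^^^^^^^^^^^^^^^^^^^^^^
ValueError: all the input array dimensions except for the concatenation axis must match exactly, but along dimension 0, the array at index 0 has size 384 and the array at index 1 has size 284
```

Emit:
jog_arm(
  plan=[
    [[-0.25,-0.1,0.5,0,0,0],[-0.25,-0.1,1.5,0,0,0],[-0.25,-0.1,3,0,0,0],[-0.25,-0.1,4,0,0,0],[-0.25,-0.1,4.3,0,0,0],[-0.25,-0.1,4.3,0,0,0],[-0.25,-0.1,4.3,0,0,0]],
  ],
)

```text
clock: 13.53
tcp_pos: [0.5209, -0.1411, 0.1294]
tcp_rot: [-3.141, -0.0, 2.035]
contact_force: [0.8, 0.1, -0.6]
opening: 0.084
finger_force: 42.3
```

Run:
```python
from h import *; import pickle
o=viewer.snapshot("wrist"); sc=viewer.snapshot("scene"); pickle.dump((o,sc),open("w7.pkl","wb"))
s=monitor.read_state(); print(s["clock"],s["tcp_pos"],s["tcp_rot"],s["contact_force"])
print(delta([.5209,-.139,.077],2.034))
p=proj(sc,[[.495,-.152,.13]])[0]; x,y=p.astype(int); c=sc["color"][y-70:y+90,x-75:x+75]
v=o["color"][:,:,::-1]; c=cv2.resize(c[:,:,::-1],(288,307)); c=cv2.copyMakeBorder(c,0,77,0,0,cv2.BORDER_CONSTANT)
cv2.imwrite("pics/j.png",np.hstack([v,c]))
```

```text
13.6333 [ 0.52133281 -0.14140761  0.13001191] [3.14071225e+00 5.32067334e-04 2.03503945e+00] [ 0.63030766  0.38536752 -1.35180863]
(array([0.24, 0.06, 5.3 ]), array([0.001, 0.001, 0.001]))
```

View pics/j.png

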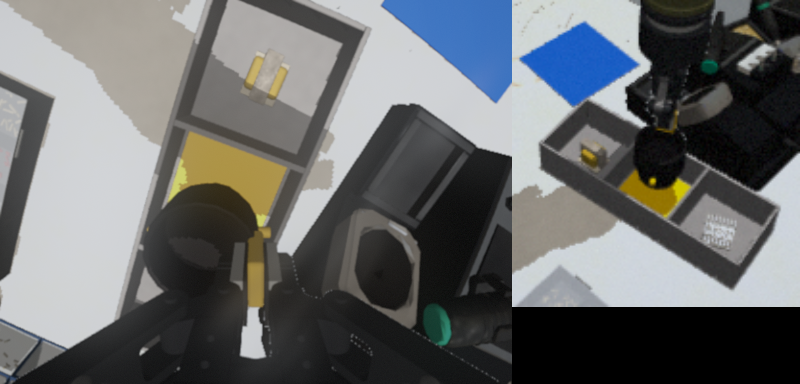

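The view shows the cup over the empty cell: rim at (205,245), tab pinched at (257,265). The divider's top runs from (178,123) to (303,167). The scene crop shows the cup upright above the yellow liner.

Run:
```python
from h import *; import pickle
o,sc=pickle.load(open("w7.pkl","rb"))
p=plane(o,[(178,123),(301,168),(367,30)],.056)[:,:2]; print(p,np.linalg.norm(p[0]-p[1]),np.linalg.norm(p[1]-p[2]))
u=(p[1]-p[0])/np.linalg.norm(p[1]-p[0]); n=np.array([u[1],-u[0]]); print(np.degrees(np.arctan2(u[1],u[0])), (p[0]+p[1])/2+.048*n)
```

```text
[[ 0.44770513 -0.10729908]
 [ 0.53356822 -0.09777926]
 [ 0.52806787 -0.00366829]] 0.08638921555727971 0.0942715702895007
6.326665685628814 [ 0.49592613 -0.15024684]
```

Emit:
jog_arm(
  plan=[
    [[0.1,0,0.7,0,0,0],[0.2,0,1.6,0,0,0],[0.2,0,2.6,0,0,0],[0.2,0,3.5,0,0,0],[0.2,0,4.2,0,0,0],[0.2,0,4.7,0,0,0],[0.2,0,4.7,0,0,0],[0.2,0,4.7,0,0,0]],
  ],
)

```text
clock: 14.3
tcp_pos: [0.5198, -0.1396, 0.0822]
tcp_rot: [-3.141, -0.0, 2.035]
contact_force: [-1.0, 1.4, 1.2]
opening: 0.085
finger_force: 42.3
```

Emit:
jog_arm(
  plan=[
    [[0,0,0.15,0,0,0],[0,0,0.3,0,0,0],[0,0,0.45,0,0,0],[0,0,0.55,0,0,0],[0,0,0.55,0,0,0],[0,0,0.55,0,0,0]],
  ],
)

```text
clock: 14.8
tcp_pos: [0.5202, -0.1396, 0.0772]
tcp_rot: [3.141, 0.0, 2.035]
contact_force: [-0.1, -0.2, 0.8]
opening: 0.082
finger_force: 42.5
```

Emit:
jog_arm(
  plan=[
    [[0,0,0.08,0,0,0],[0,0,0.16,0,0,0],[0,0,0.16,0,0,0],[0,0,0.16,0,0,0]],
  ],
)

```text
clock: 15.13
tcp_pos: [0.5205, -0.1395, 0.0771]
tcp_rot: [3.14, 0.001, 2.035]
contact_force: [-1.3, 2.2, 15.4]
opening: 0.084
finger_force: 44.7
```

Emit:
jog_arm(
  plan=[
    [[0,0,-0.14,0,0,0],[0,0,-0.14,0,0,0],[0,0,-0.14,0,0,0]],
  ],
)

```text
clock: 15.38
tcp_pos: [0.5203, -0.1396, 0.0772]
tcp_rot: [3.141, 0.0, 2.035]
contact_force: [-0.0, 0.3, 5.1]
opening: 0.084
finger_force: 43.3
```

Emit:
jog_arm(
  plan=[
    [[0,0,0,0,0,0],[0,0,0,0,0,0],[0,0,0,0,0,0],[0,0,0,0,0,0],[0,0,0,0,0,0]],
  ],
  claw=-0.2,
)

```text
clock: 15.8
tcp_pos: [0.5198, -0.1397, 0.0767]
tcp_rot: [-3.141, -0.0, 2.035]
contact_force: [-0.4, 0.7, 0.5]
opening: 0.402
finger_force: 0.0
```

Emit:
jog_arm(
  plan=[
    [[0,0,-0.5,0,0,0],[0,0,-2,0,0,0],[0,0,-4.5,0,0,0],[0,0,-7.5,0,0,0],[0,0,-10,0,0,0],[0,0,-12,0,0,0],[0,0,-12,0,0,0],[0,0,-12,0,0,0]],
  ],
)

```text
clock: 16.47
tcp_pos: [0.5206, -0.1399, 0.1982]
tcp_rot: [3.139, 0.002, 2.035]
contact_force: [-0.4, -0.1, -0.7]
opening: 0.4
finger_force: 0.0
```

Run:
```python
from h import *; import pickle
H["yellow"]=((10,90,45),(36,255,255))
o=viewer.snapshot("wrist"); s=monitor.read_state(); print(s["clock"],s["tcp_pos"],s["contact_force"],s["finger_force"],s["opening"])
print("pred tab top, base, rim",proj(o,[[.5205,-.139,.092],[.5205-.0035,-.139-.0018,.066],[.4945,-.152,.066]]))
for b in blobs(o,"yellow",20)[:8]: print(np.round(b["c"],1),b["a"],b["box"])
g=cv2.cvtColor(o["color"],cv2.COLOR_RGB2GRAY)
m=cv2.inRange(g,0,40); n,l,st,c=cv2.connectedComponentsWithStats(cv2.morphologyEx(m,cv2.MORPH_OPEN,np.ones((9,9))))
print([(st[i].tolist(),c[i].round(0).tolist()) for i in range(1,n) if st[i,4]>500])
```

```text
16.5167 [ 0.51974008 -0.13970262  0.19704103] [ 0.11856399 -0.26814643 -0.54984432] 0.0 0.401105281544901
pred tab top, base, rim [[255.50019441 197.75178824]
 [250.96707152 188.45979724]
 [222.4698906  188.41668963]]
[235.8 160.7] 2915 (180, 123, 101, 97)
[253.   77.8] 171 (246, 66, 15, 25)
[271.4  86.7] 157 (264, 75, 15, 24)
[491.7 266. ] 87 (483, 259, 20, 16)
[505.7 229.2] 54 (500, 225, 12, 11)
[500.4 238. ] 37 (496, 234, 12, 8)
[([381, 168, 123, 129, 7681], [435.0, 231.0]), ([331, 200, 30, 37, 746], [345.0, 217.0]), ([320, 264, 192, 120, 14195], [421.0, 333.0]), ([12, 297, 220, 87, 9492], [128.0, 353.0])]
```

Run:
```python
from h import *
o=viewer.snapshot("wrist"); g=cv2.medianBlur(cv2.cvtColor(o["color"],cv2.COLOR_RGB2GRAY),3)[100:290,120:330]
c=cv2.HoughCircles(g,cv2.HOUGH_GRADIENT,1,30,param1=60,param2=12,minRadius=28,maxRadius=48)
q=[(x+120,y+100,r) for x,y,r in c[0][:4]]; print(q)
f=plane(o,[q[0][:2]],.066)[0]; print(f,np.hypot(f[0]-.495,f[1]+.152))
if np.hypot(f[0]-.495,f[1]+.152)<.012:
    from workcell import order; print(order.finish_job())
```

```text
[(np.float32(224.5), np.float32(184.5), np.float32(34.2)), (np.float32(210.5), np.float32(242.5), np.float32(46.3)), (np.float32(243.5), np.float32(148.5), np.float32(46.3)), (np.float32(280.5), np.float32(286.5), np.float32(47.4))]
[ 0.49336781 -0.14738995  0.066     ] 0.004890460961487526
the job is handed in; nothing more can be done
None
```

I handed the job in at about 16.5 s: the cup came off the stack, went onto the mat, was picked up again by its tab and is standing released on the liner, about 5 mm from the centre by the last camera check, though no verdict came back.

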